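Find the firm boards of the drain rack and stack the pans there

ROBOT

A 7-joint arm with a two-finger parallel gripper is mounted at the origin on the work surface. World frame = base frame: x ahead of the robot, y to its left, z up, the work surface at z = 0. Lengths are in m, angles in rad, forces in N, time in s.
With the tool pointing down it reaches from about 0.4 to 0.85 m from the base axis. Payload 4.5 kg.
Tool frame: the origin (TCP) lies at the very end of the fingers, on their centre line; the grasp point (between the pads) lies 19 mm behind it (r.grip_depth is the distance from the TCP to the grasp point, in m); z points along the fingers, x is the direction in which the jaws open and shut, and the axes are right-handed (so a half turn about z gives the same grasp; the last joint's range is limited). The gripper opens to 88 mm and grips with 3 to 60 N. Pads are 18 mm wide; open, the fingers measure 123 mm over their backs; the gripper's body (75 mm by 187 mm) begins 45 mm behind the grasp point.
Start: joints at [1.368, 0.689, -0.195, 1.565, 0.157, 0.902, -0.215], TCP at [0.147, -0.608, 0.239] pointing down, gripper open.
Joint ranges: [-3.01, 3.01], [-0.46, 2.08], [-1.47, 1.51], [0.13, 2.56], [-1, 4.14], [0.04, 2.09], [-2.66, 2.66]. Speed limits (rad/s): [2.57, 2.57, 3.14, 3.14, 3.14, 3.14, 3.14].

INTERFACE

Orientations are given as a unit quaternion [x, y, z, w].
In Python, from plant import r gives the robot as it stands. The module is installed in compiled form; this text tells all that it offers.
- The arm moves only by the shell command python3 -m jog 'ROWS' [FORCE]. ROWS is JSON, a list of rows, each a list of 5 numbers: the shift along the tool's x, y, z in units of 1 m (1.0 is 1 m), then the turn about the tool's z in units of 360 degrees (1.0 is 360 degrees), then the closure, from 0 (fully open) to 1 (shut). In form: [[dx, dy, dz, yaw, fingers], ...]. A call has 1 to 20 rows; each row shifts and turns the commanded pose from where the row before left it, along the tool's axes as they then stand; what a row does not reach is not made up. A row lasts 1/10 s, in which the tool goes at most 50 mm and 8.59 degrees, less where a joint would pass 70% of its speed; a pose out of reach is approached as far as the arm can. A call with a number of a shift or a turn outside -1 to 1 is refused whole. A call with a gripper value outside its range is refused whole. The fingers move at their own pace and stop on an object; FORCE is the grip in N (left out, the last holds). Time passes only in rows, so rows that do not move let the fingers close. It gives the time, the measured TCP pose, the force and the opening at its end, in the units of the state.
- r.get_state(): the state, without advancing time (a new reading comes with each control period).
- r.snapshot(name): name is "scene" or "side" or "wrist"; returns the picture (420x560x3 uint8, red, green, blue); there is no depth.
- r.get_calibration(name): a dict with "mtx" (3x3 intrinsics, pixels), "R" (3x3) and "t" (3): a world point X has camera coordinates R X + t. Camera axes: x right, y down, z forward; pixel columns grow to the right and rows downward; lengths in m; the calibration is good to about 2 mm. A picture is of the moment at which its call begins: read the wrist's pose just before it. get_calibration takes no time and is no camera call; for the wrist camera it gives the pose at the moment of the call.
- r.finish_job(): hands the job in, once; it reports no verdict.
Trained networks look in the newest picture that a camera, given by its name, has taken for a name from the list of things; names that differ only in an ending like _2 or _b are one class to them, and where a whole thing is asked for, a point or a joint stands for the part that bears it (a point fixed in the world has none). Each returns a list of dicts, best first, with "score" (0 to 1); they miss things now and then, are a little off and sometimes report something else, mostly with a low value. They report only what shows in the picture. A call takes as long as a camera call.
- r.cut_out(thing, camera): "pixels" (420x560 bool, what is visible of it) and "rect" ([left, top, right, bottom] in pixels, round what is visible of it).
The state is a dict: "clock": time; "q": joint angles; "qd": joint speeds; "joint_torque": joint torques, N m; "tool_pos": TCP position; "eef_rot": TCP orientation; "contact_force": force on the tool from outside, world axes, zero at the start; "moment": the same for the moment, N m; "opening": opening from 0.0 (shut) to 1.0 (fully open).
Only numpy, scipy, OpenCV 4.12 (cv2) and the standard library are available. Lean on these libraries where they do the work, as an engineer would, in place of code of your own. Each camera call takes 0.05 s, during which the arm holds its last target.

TASK

Only one stretch of the sloping drain rack has a bearer hidden under its boards: before moving any pan, press on the boards along the rack with the gripper's closed fingers until you find where they hold firm under a good push. Stand the wide low pan flat on the boards over that bearer so that it neither sinks nor leans, let go of it, then nest the narrow pan fully down inside it with the handles about a quarter turn or more apart, and let go, leaving the other things on the bench where they are.

Things in the scene. Friction and masses are not known exactly. Their poses are not given: they have to be found in the camera images.
- deck: Sloping top of the drain rack: 12 oak boards, 158 mm long (down the slope), 29 mm wide, side by side at 30 mm pitch in a flush dark steel frame. Origin: middle of the boards' upper surface, 65 mm above the table; x up the slope (away from the robot), y along the row of boards (left), z the surface's normal. Slope 24 degrees. One bearer 50 mm wide lies hidden, its middle within 115 mm of y = 0.
- slat0 (a joint): How far the rightmost board (centre at deck y = -165 mm) is pressed into the rack, m: 0 unloaded. Each board moves alone, along deck -z, on a soft spring (about 0.12 N per mm, up to 10 mm, then a hard stop). The bearer runs up and down the slope under the boards: the 2 or 3 neighbouring boards over it give less than 1 mm, then are hard.
- slat1 (a joint): The same of the board centred at deck y = -135 mm.
- slat2 (a joint): The same of the board centred at deck y = -105 mm.
- slat3 (a joint): The same of the board centred at deck y = -75 mm.
- slat4 (a joint): The same of the board centred at deck y = -45 mm.
- slat5 (a joint): The same of the board centred at deck y = -15 mm.
- slat6 (a joint): The same of the board centred at deck y = 15 mm.
- slat7 (a joint): The same of the board centred at deck y = 45 mm.
- slat8 (a joint): The same of the board centred at deck y = 75 mm.
- slat9 (a joint): The same of the board centred at deck y = 105 mm.
- slat10 (a joint): The same of the board centred at deck y = 135 mm.
- slat11 (a joint): The same of the leftmost board (deck y = +165 mm). A steel lip, 12 mm high and thick, runs along the boards' low edge, inner face at deck x = -80 mm. A pan on soft boards sinks or leans by several mm; with its middle over the middle of the firm boards it does not. Friction holds pans on the slope; at worst one slides to the lip.
- big_pan_mid (a point): The wide low aluminium pan, standing on the table: open round vessel 110 mm across the rim, 90 mm across its base, 50 mm tall, wall 3 mm, floor 4 mm thick, mass about 0.36 kg (varies 15 %). This point is on its axis, 25 mm above its underside; z is its axis (up), y points along its handle, away from the pan.
- big_pan_grip (a point): Place to grip the wide pan's handle: 90 mm from the pan's axis, 49 mm above its underside. The handle is a straight level black bar, 16 mm wide, 18 mm tall (40 to 58 mm above the underside, so it stands 8 mm above the rim), reaching from the rim to 125 mm from the axis. Axes as the pan's.
- small_pan_mid (a point): The narrow tall aluminium pan: open round vessel 80 mm across the rim, 68 mm across its base, 66 mm tall, about 0.24 kg. Point on its axis, 33 mm above its underside; z its axis (up), y along its handle. Fully nested it stands on the wide pan's floor (4 mm thick), about 8 mm free all round, its handle 4 mm above the wide pan's rim; it strikes the wide pan's handle if both point the same way.
- small_pan_grip (a point): Place to grip the narrow pan's handle: 90 mm from the pan's axis, 58 mm above its underside. Straight level black bar, 16 mm wide, 16 mm tall (50 to 66 mm above the underside), reaching from the rim to 125 mm from the axis. Axes as the pan's.
- big_pan: The wide pan again, with its origin at the centre of its underside.
- small_pan: The narrow pan again, with its origin at the centre of its underside.
- spool: steel pipe spool, upright cylinder 54 mm across, 50 mm tall, between the pans; origin at the centre of its underside
- amber: amber glass jar with a blue cap, 68 mm across, 130 mm tall, left of the rack; origin at its underside
- clear: clear glass bottle with a blue cap, 60 mm across, 150 mm tall, right of the rack; origin at its underside
- wrench: steel wrench lying flat at the right; origin at its middle, underside
- mug: white ceramic cup, 80 mm across, 80 mm tall, at the left; origin at its underside

How it is judged:
By the outcome, as a careful person would: the job done as asked, in the order asked, and still so for the second after the job is handed in, with the robot touching nothing.
It also fails if it takes over 72 s, if anything falls off the work surface, if the arm or the gripper's body presses on something with over 40 N, if the wrist force passes 120 N, or if a joint passes its speed limit or range.

## Working session

There is one attempt and no reset: what is moved stays moved. The work goes in short steps, Python scripts to look and compute and a shell command to move; the robot and the scene stay as the last step left them, time stands still between calls to the robot, and variables do not carry over. Pictures are saved under pics/ and viewed, and the job is handed in when it is done.

```bash
mkdir -p pics; ls; python3 - <<'E'
from plant import r
import cv2
for n in ("scene","side","wrist"):
    im=r.snapshot(n); cv2.imwrite(f"pics/a_{n}.png",im[:,:,::-1])
    c=r.get_calibration(n); print(n,c["mtx"].tolist(),c["R"].tolist(),c["t"].tolist())
s=r.get_state(); print(s, r.grip_depth)
E
```

```text
pics
scene [[436.9780814908931, 0.0, 280.5543825933988], [0.0, 436.9780814908931, 210.20038139716235], [0.0, 0.0, 1.0]] [[0.7753227493577315, 0.6313351507655041, 0.017045871531442103], [0.5115566794921479, -0.6119406275128646, -0.6031902121769962], [-0.37038412222358585, 0.4763870231304162, -0.7974152031392454]] [-0.437879561826007, -0.2412749167720818, 1.6328926935435513]
side [[433.7459299740857, 0.0, 276.6289053096233], [0.0, 433.7459299740857, 209.946820187577], [0.0, 0.0, 1.0]] [[-0.9206491788765132, -0.3902598829408521, -0.010114998813360504], [-0.22859674920205383, 0.5599163632278095, -0.7963901006692617], [0.31646266081207003, -0.7308836363996224, -0.6046986806294594]] [0.4883791349590632, 0.18642194971396664, 0.9505138787881154]
wrist [[290.5683755161443, 0.0, 281.24697051343014], [0.0, 290.5683755161443, 207.97804625284135], [0.0, 0.0, 1.0]] [[0.2352739016980417, -0.9719277106638143, -0.001648157631790714], [-0.9247700448636298, -0.22437964160028223, 0.3073339235396099], [-0.2990761697339025, -0.07078348450823814, -0.9516003063356865]] [-0.6235515248562854, -0.043452901511724755, 0.3908013793851371]
{'clock': 0.15, 'q': array([ 1.36785469,  0.68976618, -0.194541  ,  1.56607284,  0.15731754,
        0.90252814, -0.21510372]), 'qd': array([-0.00034659, -0.00136511, -0.0004326 , -0.00219786,  0.00061053,
       -0.00082126, -0.00070533]), 'joint_torque': array([-4.40246667e-04, -5.27866066e+01, -1.26770139e+00, -1.53585953e+01,
       -5.23980951e-02,  3.98420976e-03,  1.15325424e-04]), 'tool_pos': array([ 0.14644099, -0.6071149 ,  0.23811893]), 'eef_rot': array([ 7.85688438e-01, -6.18622017e-01, -5.75986579e-04, -3.81988451e-04]), 'contact_force': array([0.06241824, 0.49197694, 0.19879494]), 'moment': array([-0.01717901, -0.04106389,  0.01414412]), 'opening': 0.9988825455738253} 0.0187
```

View pics/a_scene.png

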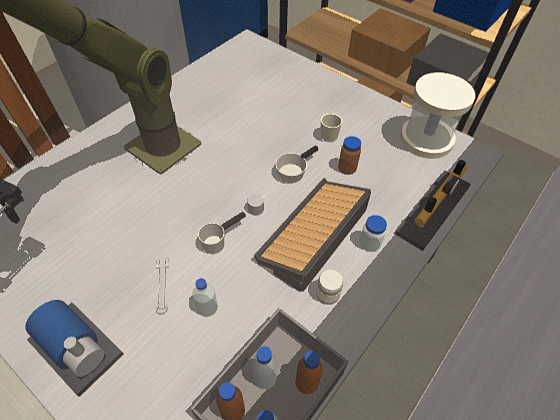

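View pics/a_side.png

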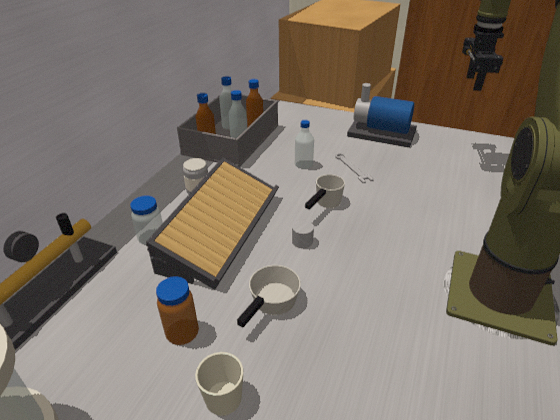

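View pics/a_wrist.png

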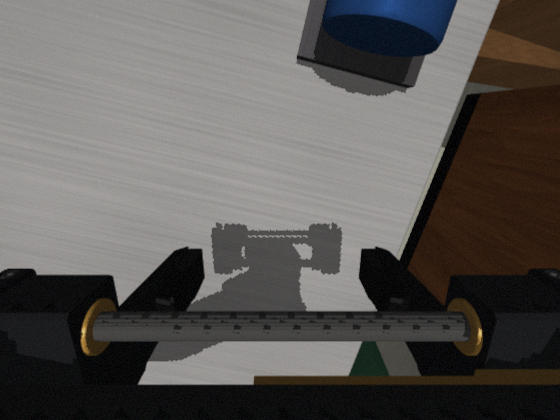

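```bash
python3 - <<'E'
from plant import r
import cv2,numpy as np,pickle
D={}
for cam in ("scene","side"):
    im=r.snapshot(cam); D[cam]=dict(im=im,cal=r.get_calibration(cam))
    ov=im.copy()
    for t in ("deck","big_pan","small_pan","spool","amber","clear","wrench","mug"):
        o=r.cut_out(t,cam)
        D[cam][t]=o
        print(cam,t,[(round(float(x["score"]),2),[int(v) for v in x["rect"]],int(x["pixels"].sum())) for x in o[:3]])
        if o:
            m=o[0]["pixels"]; ov[m]=(ov[m]*.5+np.array([255,0,0])*.5).astype(np.uint8)
    cv2.imwrite(f"pics/b_{cam}.png",cv2.resize(ov,(800,600))[:,:,::-1])
pickle.dump(D,open("D.pkl","wb")); print(r.get_state()["clock"])
E
```

```text
scene deck [(0.94, [251, 176, 369, 282], 5397)]
scene big_pan [(0.57, [273, 144, 317, 183], 793)]
scene small_pan [(0.91, [197, 213, 245, 254], 900)]
scene spool [(0.82, [248, 196, 265, 216], 304), (0.22, [199, 214, 242, 253], 766)]
scene amber [(0.6, [335, 136, 361, 176], 674), (0.53, [304, 199, 349, 214], 295), (0.23, [324, 185, 362, 194], 229)]
scene clear [(0.69, [191, 279, 220, 318], 720), (0.66, [297, 207, 340, 227], 255)]
scene wrench [(0.85, [156, 259, 165, 315], 391)]
scene mug [(0.91, [316, 114, 342, 142], 533)]
side deck [(0.85, [148, 158, 278, 291], 8773)]
side big_pan [(0.58, [236, 262, 298, 326], 2304), (0.23, [195, 351, 242, 417], 2400)]
side small_pan [(0.84, [307, 172, 347, 206], 896)]
side spool []
side amber [(0.87, [156, 277, 199, 346], 2216), (0.42, [236, 263, 300, 331], 2282)]
side clear [(0.9, [293, 122, 313, 166], 745), (0.46, [145, 156, 278, 293], 8872)]
side wrench [(0.73, [290, 217, 314, 245], 584)]
side mug [(0.8, [193, 352, 242, 417], 2382), (0.61, [304, 171, 346, 207], 959), (0.39, [291, 220, 313, 248], 549)]
1.05
```

View pics/b_scene.png

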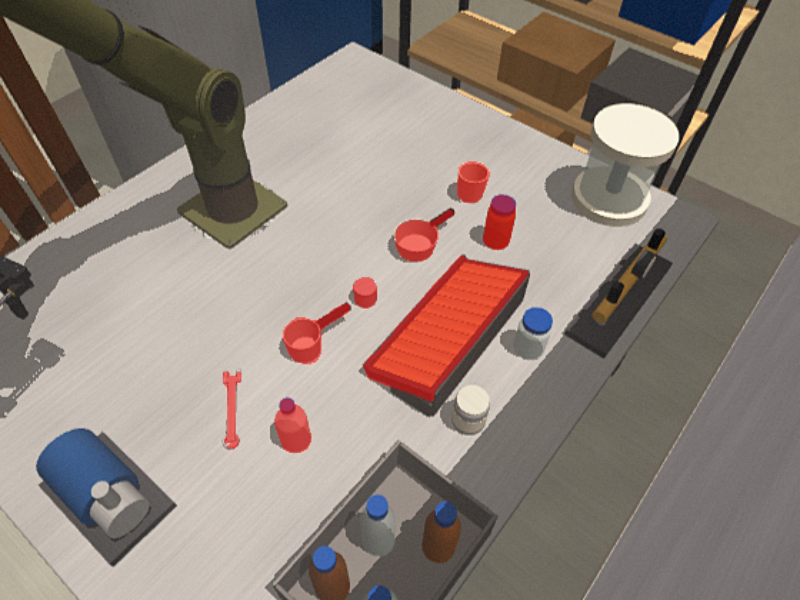

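View pics/b_side.png

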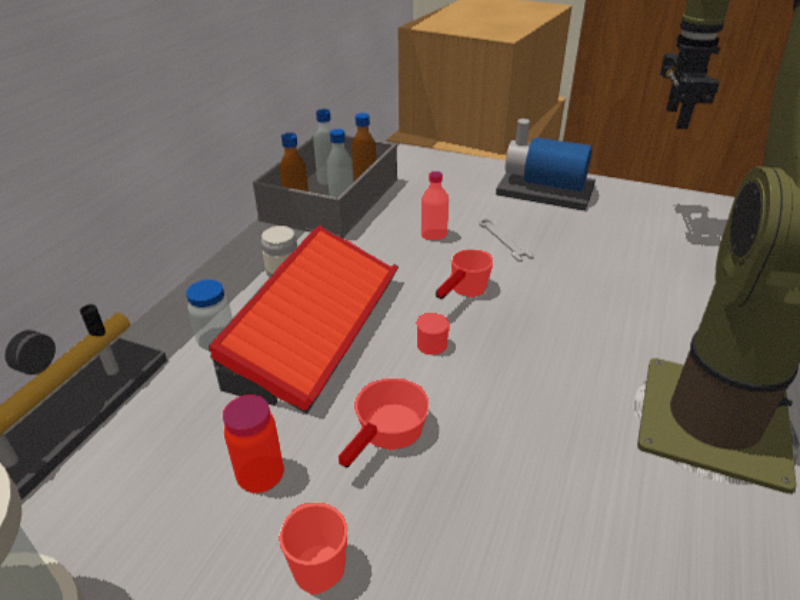

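```bash
cat > fit.py <<'E'
import cv2,numpy as np
from scipy.optimize import minimize
SH=16;F=1<<4
def proj(c,X): 
    p=(c["R"]@X.T).T+c["t"]; p=(c["mtx"]@p.T).T; return p[:,:2]/p[:,2:]
def fill(m,P):
    h=cv2.convexHull(P.astype(np.float32)); cv2.fillConvexPoly(m,np.round(h*16).astype(np.int32),1,shift=4)
A=np.linspace(0,2*np.pi,48,endpoint=False)
def ring(rad,z): return np.c_[rad*np.cos(A),rad*np.sin(A),0*A+z]
def box(x0,x1,y0,y1,z0,z1): return np.array([[x,y,z] for x in(x0,x1) for y in(y0,y1) for z in(z0,z1)])
def pan(big):
    if big: return [np.r_[ring(.045,0),ring(.055,.05)],box(-.008,.008,.05,.125,.04,.058)]
    return [np.r_[ring(.034,0),ring(.04,.066)],box(-.008,.008,.038,.125,.05,.066)]
def cyl(d,h): return [np.r_[ring(d/2,0),ring(d/2,h)]]
def Rz(a): c,s=np.cos(a),np.sin(a); return np.array([[c,-s,0],[s,c,0],[0,0,1]])
def Ry(a): c,s=np.cos(a),np.sin(a); return np.array([[c,0,s],[0,1,0],[-s,0,c]])
def fit(parts,views,p0,pose,step):
    # views: list of (cal,mask)
    def cost(p):
        R,t=pose(p); L=0
        for c,m in views:
            k=np.zeros((m.shape[0]*3,m.shape[1]*3),np.uint8); c3=dict(c); M=np.array(c["mtx"]).copy()
            M[:2]*=3; M[0,2]+=1; M[1,2]+=1; c3["mtx"]=M
            for q in parts: fill(k,proj(c3,(R@q.T).T+t))
            mm=cv2.resize(m.astype(np.uint8),None,fx=3,fy=3,interpolation=cv2.INTER_NEAREST)
            L+=1-(k&mm).sum()/max(1,(k|mm).sum())
        return L
    n=len(p0); S=np.array([p0]+[np.array(p0)+np.eye(n)[i]*step[i] for i in range(n)])
    for _ in range(2):
        o=minimize(cost,S[0],method="Nelder-Mead",options=dict(initial_simplex=S,xatol=1e-5,fatol=1e-5,maxiter=400)); S=np.array([o.x]+[o.x+np.eye(n)[i]*step[i]*-.4 for i in range(n)])
    return o.x,o.fun
flat=lambda p:(Rz(p[2]) if len(p)>2 else np.eye(3),np.array([p[0],p[1],0]))
def deckpose(p): return Rz(p[2])@Ry(-np.radians(24)),np.array([p[0],p[1],.065])
def ray(c,uv,z):
    d=c["R"].T@np.linalg.inv(c["mtx"])@np.array([*uv,1]); o=-c["R"].T@c["t"]; return o+d*(z-o[2])/d[2]
E
python3 - <<'E'
import pickle; from fit import *
D=pickle.load(open("D.pkl","rb"))
cs=("scene","side")
def init(t,z):
    m=D["scene"][t][0]["pixels"]; v,u=np.nonzero(m); return ray(D["scene"]["cal"],(u.mean(),v.mean()),z)[:2]
V=lambda t,c=cs:[(D[k]["cal"],D[k][t][0]["pixels"]) for k in c]
vd=[]
for k in cs:
    im=D[k]["im"].astype(int); o=(im[...,0]-im[...,2]>50)&D[k]["deck"][0]["pixels"]; 
    o=cv2.morphologyEx(o.astype(np.uint8),cv2.MORPH_CLOSE,np.ones((5,5)))
    vd.append((D[k]["cal"],o))
bd=[box(-.079,.079,-.1795,.1795,0,0)]
res={}
for v in (vd,vd[:1],vd[1:]): print("deck",fit(bd,v,[*init("deck",.065),0],deckpose,[.02,.02,.15]))
for t,p,h in (("big_pan",pan(1),.025),("small_pan",pan(0),.033)):
  for y in (0.1,):
    for c in (cs,("scene",),("side",)): print(t,fit(p,V(t,c),[*init(t,h),y],flat,[.02,.02,.2]))
for t,d,h in (("amber",.068,.13),("clear",.06,.15),("mug",.08,.08)): print(t,fit(cyl(d,h),V(t),init(t,h/2),flat,[.02,.02]))
print(fit(cyl(.054,.05),V("spool",("scene",)),init("spool",.025),flat,[.02,.02]))
E
```

```text
deck (array([0.6674592 , 0.03862186, 0.05220289]), np.float64(0.03821150274946661))
deck (array([0.66674456, 0.03808048, 0.05316698]), np.float64(0.01710868881068861))
deck (array([0.66836414, 0.03921208, 0.05420501]), np.float64(0.012488760115895725))
big_pan (array([0.45282878, 0.19620553, 0.45683159]), np.float64(0.4351651496674418))
big_pan (array([0.44983682, 0.19712744, 0.60342741]), np.float64(0.22854735828619566))
big_pan (array([0.45314672, 0.19642046, 0.4324233 ]), np.float64(0.1895091562098169))
small_pan (array([ 0.45221838, -0.19599243, -0.1744549 ]), np.float64(0.16134548756211342))
small_pan (array([ 0.45141182, -0.19546052, -0.18249471]), np.float64(0.05929043896572461))
small_pan (array([ 0.45393089, -0.19672322,  0.28173264]), np.float64(0.18887129608685815))
amber (array([0.59050437, 0.35018229]), np.float64(0.20154703139997254))
clear (array([ 0.58912577, -0.36031669]), np.float64(0.49268131317126695))
mug (array([0.44533693, 0.44311472]), np.float64(0.30345487696589646))
(array([ 0.45909937, -0.00365807]), np.float64(0.07473791004396346))
```

```bash
python3 - <<'E'
import pickle; from fit import *
D=pickle.load(open("D.pkl","rb"))
cs=("scene","side")
V=lambda t,c=cs:[(D[k]["cal"],D[k][t][0]["pixels"]) for k in c]
for t,p,x in (("big_pan",pan(1),[.4528,.1962]),("small_pan",pan(0),[.452,-.196])):
  for c in (cs,("scene",),("side",)): print(t,c,sorted([(lambda o:(round(o[1],3),o[0].round(4).tolist()))(fit(p,V(t,c),[*x,y],flat,[.01,.01,.15])) for y in np.arange(-1.2,1.3,.4)])[:2])
  k="big" in t
  for cam in cs:
    im=D[cam]["im"].copy(); u,v,u2,v2=D[cam][t][0]["rect"]; cv2.imwrite(f"pics/c_{t}_{cam}.png",cv2.resize(im[int(v)-20:int(v2)+20,int(u)-20:int(u2)+20],None,fx=5,fy=5,interpolation=0)[:,:,::-1])
E
```

```text
big_pan ('scene', 'side') [(np.float64(0.155), [0.4532, 0.1953, -0.1473]), (np.float64(0.156), [0.4525, 0.1958, -0.1521])]
big_pan ('scene',) [(np.float64(0.109), [0.4507, 0.1961, -0.1537]), (np.float64(0.109), [0.4515, 0.1955, -0.1428])]
big_pan ('side',) [(np.float64(0.038), [0.453, 0.1964, -0.1519]), (np.float64(0.038), [0.453, 0.1964, -0.1515])]
small_pan ('scene', 'side') [(np.float64(0.161), [0.4522, -0.1956, -0.1798]), (np.float64(0.161), [0.4522, -0.1956, -0.1794])]
small_pan ('scene',) [(np.float64(0.059), [0.4513, -0.1955, -0.177]), (np.float64(0.059), [0.452, -0.1959, -0.1668])]
small_pan ('side',) [(np.float64(0.089), [0.4534, -0.1971, -0.1712]), (np.float64(0.089), [0.454, -0.1974, -0.1748])]
```

```bash
python3 -m jog '[[-0.025,-0.040,0,0,1],[-0.025,-0.040,0,0,1],[-0.025,-0.040,0,0,1],[-0.025,-0.040,0,0,1],[-0.025,-0.040,0,0,1],[-0.025,-0.040,0,0,1],[-0.025,-0.040,0,0,1],[-0.025,-0.040,0,0,1],[-0.025,-0.040,0,0,1],[-0.025,-0.040,0,0,1],[-0.025,-0.040,0,0,1],[-0.025,-0.040,0,0,1],[-0.025,-0.040,0,0,1],[-0.025,-0.040,0,0,1],[-0.025,-0.040,0,0,1],[-0.025,-0.040,0,0,1]]' 10
cat > st.py <<'E'
from plant import r
import numpy as np,sys
from scipy.spatial.transform import Rotation as R
def pose():
    s=r.get_state(); M=R.from_quat(s["eef_rot"]).as_matrix(); return s,M
def show():
    s,M=pose(); print("t",round(s["clock"],2),"p",s["tool_pos"].round(4),"jawdeg",round(np.degrees(np.arctan2(M[1,0],M[0,0])),2),"tilt",M[:2,2].round(4),"F",s["contact_force"].round(2),"q",s["q"].round(2),"op",round(s["opening"],3))
def go(x,y,z,ang=None):
    s,M=pose(); d=M.T@(np.array([x,y,z])-s["tool_pos"]); a=np.degrees(np.arctan2(M[1,0],M[0,0]))
    print("tool shift",d.round(4),"norm",round(np.linalg.norm(d),4),"yaw turns",None if ang is None else round(-((ang-a+180)%360-180)/360,4))
if __name__=="__main__":
    show()
    if len(sys.argv)>1: go(*map(float,sys.argv[1:]))
E
python3 st.py 0.673 -0.066 0.11 3
```

```text
clock: 2.65
tool_pos: [0.6761, -0.067, 0.2388]
eef_rot: [0.786, -0.619, 0.0, 0.0]
contact_force: [0.5, -1.2, -0.5]
opening: 0.005
t 2.65 p [ 0.6761 -0.067   0.2388] jawdeg -76.42 tilt [ 0.0002 -0.0002] F [ 0.47 -1.23 -0.46] q [ 0.09  0.76 -0.11  1.38  0.09  1.   -1.38] op 0.005
tool shift [-0.0017  0.0028  0.1288] norm 0.1289 yaw turns -0.2206
```

```bash
python3 -m jog '[[0,0,0.013,-0.022,1],[0,0,0.013,-0.022,1],[0,0,0.013,-0.022,1],[0,0,0.013,-0.022,1],[0,0,0.013,-0.022,1],[0,0,0.013,-0.022,1],[0,0,0.013,-0.022,1],[0,0,0.013,-0.022,1],[0,0,0.013,-0.022,1],[0,0,0.013,-0.022,1],[0,0,0,0,1]]'
python3 - <<'E'
from st import *; show(); go(.673,-.066,.085,3)
import cv2
for k in("wrist","side"): cv2.imwrite(f"pics/d_{k}.png",r.snapshot(k)[:,:,::-1])
E
```

```text
clock: 3.75
tool_pos: [0.6734, -0.0691, 0.1067]
eef_rot: [1.0, 0.024, -0.002, -0.0]
contact_force: [-0.4, -0.4, -0.2]
opening: 0.006
t 3.75 p [ 0.6734 -0.0691  0.1067] jawdeg 2.78 tilt [-0.0039  0.0002] F [-0.45 -0.38 -0.25] q [ 0.26  0.95 -0.45  1.48  0.49  0.83 -0.32] op 0.006
tool shift [-0.0002 -0.0031  0.0217] norm 0.0219 yaw turns -0.0006
```

View pics/d_wrist.png

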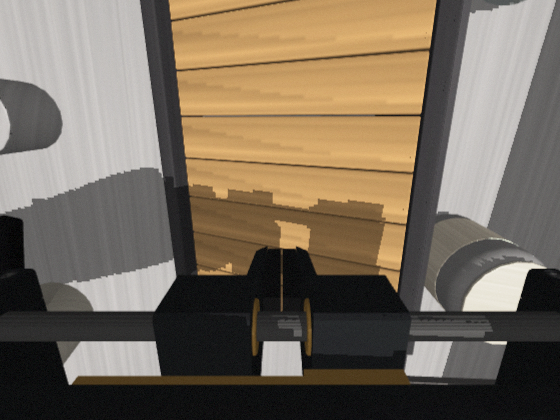

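View pics/d_side.png

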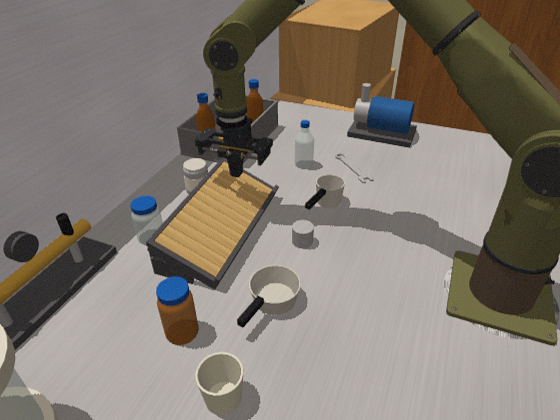

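```bash
python3 -m jog '[[0,-0.003,0.015,0,1],[0,0,0.015,0,1],[0,0,0,0,1]]'; python3 st.py; python3 -m jog '[[0,0,0.003,0,1],[0,0,0.002,0,1]]'; python3 st.py;  python3 -m jog '[[0,0,0.003,0,1],[0,0,0.002,0,1]]'; python3 st.py
```

```text
clock: 4.15
tool_pos: [0.6728, -0.0655, 0.076]
eef_rot: [1.0, 0.024, -0.002, 0.0]
contact_force: [-0.4, 0.6, 0.8]
opening: 0.007
t 4.15 p [ 0.6728 -0.0655  0.076 ] jawdeg 2.77 tilt [-0.0048 -0.0006] F [-0.44  0.58  0.84] q [ 0.24  0.99 -0.43  1.5   0.51  0.78 -0.34] op 0.007
clock: 4.35
tool_pos: [0.675, -0.0656, 0.0737]
eef_rot: [1.0, 0.024, 0.0, 0.0]
contact_force: [0.0, 0.9, -1.0]
opening: 0.005
t 4.35 p [ 0.675  -0.0656  0.0737] jawdeg 2.75 tilt [ 0.0004 -0.0001] F [ 0.    0.94 -1.04] q [ 0.24  0.99 -0.42  1.5   0.52  0.77 -0.34] op 0.005
clock: 4.55
tool_pos: [0.675, -0.0657, 0.0688]
eef_rot: [1.0, 0.024, 0.0, 0.0]
contact_force: [0.5, -0.7, 0.4]
opening: 0.002
t 4.55 p [ 0.675  -0.0657  0.0688] jawdeg 2.76 tilt [ 0.0005 -0.0001] F [ 0.46 -0.66  0.44] q [ 0.24  1.   -0.42  1.5   0.52  0.76 -0.34] op 0.002
```

```bash
for i in 1 2; do python3 -m jog '[[0,0,0.003,0,1],[0,0,0.002,0,1]]' | grep -E "pos|force"; done;  python3 -m jog '[[0,0,0.002,0,1],[0,0,0.001,0,1]]'| grep -E "pos|force"
```

```text
tool_pos: [0.6751, -0.0656, 0.0637]
contact_force: [0.5, 0.1, 1.8]
tool_pos: [0.6754, -0.0656, 0.0589]
contact_force: [-0.9, 0.3, 8.5]
tool_pos: [0.6758, -0.0655, 0.058]
contact_force: [-4.0, -0.5, 16.9]
```

```bash
python3 -m jog '[[0,0,-0.024,0,1],[0,-0.03,0,0,1],[0,-0.03,0,0,1],[0,0,0.011,0,1],[0,0,0.002,0,1],[0,0,0,0,1]]' | grep -E "pos|force";  for i in 1 2 3; do python3 -m jog '[[0,0,0.003,0,1],[0,0,0,0,1]]' | grep -E "pos|force"; done
```

```text
tool_pos: [0.6711, -0.0073, 0.0657]
contact_force: [-1.2, -0.3, 0.5]
tool_pos: [0.6719, -0.0075, 0.0634]
contact_force: [0.9, -0.5, 1.0]
tool_pos: [0.6719, -0.0065, 0.0605]
contact_force: [-0.5, -0.7, 1.4]
tool_pos: [0.6725, -0.0063, 0.0589]
contact_force: [-2.0, -2.9, 9.7]
```

```bash
python3 -m jog '[[0,0,-0.024,0,1],[0,-0.03,0,0,1],[0,-0.03,0,0,1],[0,0,0.011,0,1],[0,0,0.002,0,1],[0,0,0,0,1]]' | grep -E "pos|force";  for i in 1 2 ; do python3 -m jog '[[0,0,0.003,0,1],[0,0,0,0,1]]' | grep -E "pos|force"; done
```

```text
tool_pos: [0.6689, 0.06, 0.07]
contact_force: [-3.1, 7.6, 8.4]
tool_pos: [0.6691, 0.0601, 0.0697]
contact_force: [-8.2, 7.2, 25.6]
tool_pos: [0.6691, 0.0601, 0.0694]
contact_force: [-14.5, 5.4, 42.1]
```

```bash
python3 -m jog '[[0,0,-0.024,0,1],[0,0,0,0,1],[0,0,0,0,1]]' >/dev/null; python3 st.py 0.667 0.0837 .086 2.9
```

```text
t 7.65 p [0.669  0.0529 0.0864] jawdeg 2.7 tilt [-0.0001 -0.0012] F [-0.08  0.19 -1.11] q [ 0.06  0.96 -0.41  1.52  0.49  0.77 -0.5 ] op 0.006
tool shift [-0.0005 -0.0309  0.0003] norm 0.0309 yaw turns -0.0005
```

```bash
python3 -m jog '[[0,-0.02,0,0,1],[0,-0.011,0,0,1],[0,0,0,0,1],[0,0,0.010,0,1],[0,0,0.004,0,1],[0,0,0,0,1]]' | grep -E "pos|force";  for i in 1 2 ; do python3 -m jog '[[0,0,0.003,0,1],[0,0,0,0,1]]' | grep -E "pos|force"; done
```

```text
tool_pos: [0.6667, 0.0836, 0.0711]
contact_force: [0.3, -0.1, 0.6]
tool_pos: [0.6674, 0.0847, 0.0694]
contact_force: [-0.4, 0.2, 0.6]
tool_pos: [0.6675, 0.0851, 0.0666]
contact_force: [-0.0, 0.1, 1.2]
```

```bash
python3 -m jog '[[0,0,-0.020,0,1],[0,0.03,0,0,1],[0,0.031,0,0,1],[0,0,0,0,1],[0,0,0,0,1],[0,0,0.010,0,1],[0,0,0.004,0,1],[0,0,0,0,1]]' | grep -E "pos|force";  for i in 1 2 ; do python3 -m jog '[[0,0,0.003,0,1],[0,0,0,0,1]]' | grep -E "pos|force"; done
```

```text
tool_pos: [0.6694, 0.0256, 0.0714]
contact_force: [-0.8, -0.3, 0.5]
tool_pos: [0.6705, 0.0253, 0.0702]
contact_force: [0.4, 0.2, 2.0]
tool_pos: [0.6707, 0.0254, 0.0698]
contact_force: [-7.4, -0.8, 18.0]
```

```bash
python3 -m jog '[[0,0,-0.045,0,1],[0,0,-0.045,0,1],[-0.024,-0.033,0,0,0],[-0.024,-0.033,0,0,0],[-0.024,-0.033,0,0,0],[-0.024,-0.033,0,0,0],[-0.024,-0.033,0,0,0],[-0.024,-0.033,0,0,0],[-0.024,-0.033,0,0,0],[-0.024,-0.033,0,0,0],[0,0,0,0.0157,0],[0,0,0,0.0157,0],[0,0,0,0,0]]' >/dev/null; python3 - <<'E'
from st import *; show(); go(.4664,.285,.15,-8.6)
from fit import *
import pickle
c=r.get_calibration("wrist"); im=r.snapshot("wrist"); o=r.cut_out("big_pan","wrist"); print([(x["score"],x["rect"]) for x in o])
pickle.dump((c,im,o),open("w1.pkl","wb"))
P,t=flat([.453,.196,-.15])
for q in pan(1): cv2.polylines(im,[cv2.convexHull(proj(c,(P@q.T).T+t).astype(np.float32)).astype(int)],True,(255,0,0),1)
cv2.imwrite("pics/e_wrist.png",im[:,:,::-1])
E
```

```text
t 11.15 p [0.4657 0.2793 0.1568] jawdeg -8.48 tilt [ 0.0006 -0.0002] F [-0.08 -0.15 -0.17] q [-0.43  0.71 -0.33  1.89  0.38  0.6  -1.15] op 0.978
tool shift [-0.0002 -0.0057  0.0068] norm 0.0089 yaw turns 0.0003
[(0.98, [225.7, 158.6, 329.3, 313.3])]
```

View pics/e_wrist.png

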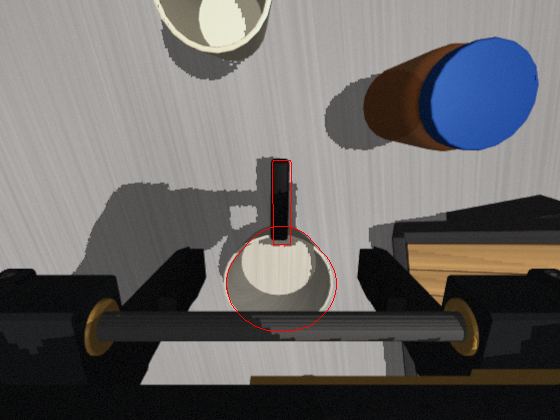

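```bash
python3 -m jog '[[0,0,0.04,0,0],[0,0,0.04,0,0],[0,0,0.03,0,0],[0,0,0.017,0,0],[0,0,0,0,0],[0,0,0,0,1],[0,0,0,0,1],[0,0,0,0,1],[0,0,0,0,1],[0,0,0,0,1],[0,0,0,0,1],[0,0,0,0,1]]' 8; python3 st.py
```

```text
clock: 12.45
tool_pos: [0.466, 0.2788, 0.0298]
eef_rot: [0.997, -0.074, 0.0, -0.0]
contact_force: [-0.1, -0.4, -0.0]
opening: 0.387
t 12.45 p [0.466  0.2788 0.0298] jawdeg -8.53 tilt [0.0002 0.    ] F [-0.14 -0.43 -0.  ] q [-0.51  0.92 -0.19  1.94  0.49  0.32 -1.24] op 0.387
```

```bash
python3 -m jog '[[0,0,0,0,1],[0,0,0,0,1],[0,0,0,0,1],[0,0,0,0,1],[0,0,0,0,1],[0,0,0,0,1],[0,0,-0.007,0,1],[0,0,-0.007,0,1],[0,0,-0.006,0,1],[0,0,0,0,1]]' 8; python3 - <<'E'
from st import *; show(); import cv2
cv2.imwrite("pics/f_side.png",cv2.resize(r.snapshot("side")[180:400,150:450],None,fx=2.5,fy=2.5)[:,:,::-1])
E
```

```text
clock: 13.45
tool_pos: [0.4666, 0.279, 0.0507]
eef_rot: [0.997, -0.075, 0.001, -0.001]
contact_force: [0.8, -0.1, -1.7]
opening: 0.181
t 13.45 p [0.4666 0.279  0.0507] jawdeg -8.56 tilt [0.0016 0.0011] F [ 0.76 -0.1  -1.71] q [-0.5   0.89 -0.21  1.94  0.48  0.36 -1.23] op 0.181
```

View pics/f_side.png

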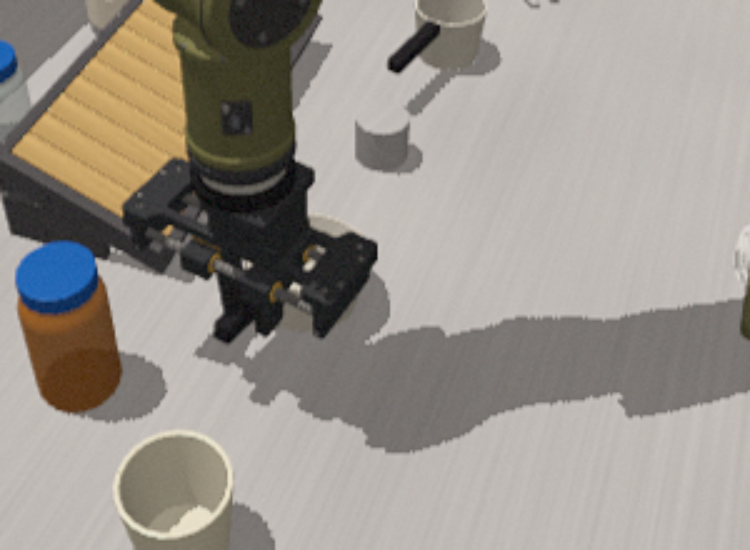

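```bash
python3 -m jog '[[0,0.004,-0.007,0,1],[0,0.004,-0.007,0,1],[0,0.004,-0.007,0,1],[0,0.004,-0.006,0,1],[0,0,0,0,1]]' 8; python3 -m jog '[[0,0,0,0,1],[0,0,0,0,1]]' 45; python3 - <<'E'
from st import *; show(); import cv2
for k in ("wrist","side","scene"):
    im=r.snapshot(k); cv2.imwrite(f"pics/g_{k}.png",im[:,:,::-1] if k=="wrist" else cv2.resize(im[180:400,150:450] if k=="side" else im[100:260,200:420],None,fx=2.5,fy=2.5)[:,:,::-1])
E
```

```text
clock: 14.0
tool_pos: [0.4638, 0.2618, 0.0775]
eef_rot: [0.997, -0.075, 0.0, 0.0]
contact_force: [0.1, -0.4, -3.1]
opening: 0.18
clock: 14.2
tool_pos: [0.4635, 0.2627, 0.0766]
eef_rot: [0.997, -0.074, -0.0, 0.0]
contact_force: [0.5, -1.4, -0.7]
opening: 0.172
t 14.2 p [0.4635 0.2627 0.0766] jawdeg -8.53 tilt [-0.0001 -0.0005] F [ 0.48 -1.37 -0.7 ] q [-0.46  0.83 -0.24  1.96  0.47  0.4  -1.21] op 0.172
```

View pics/g_wrist.png

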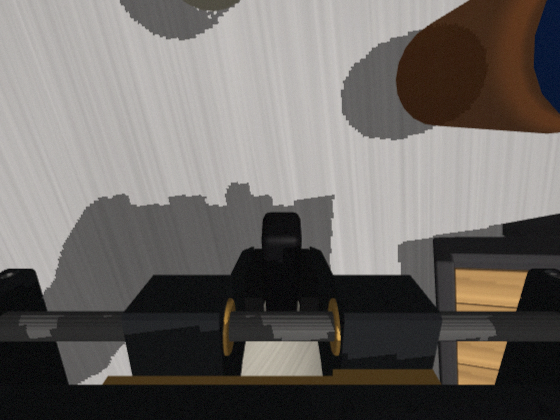

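View pics/g_side.png

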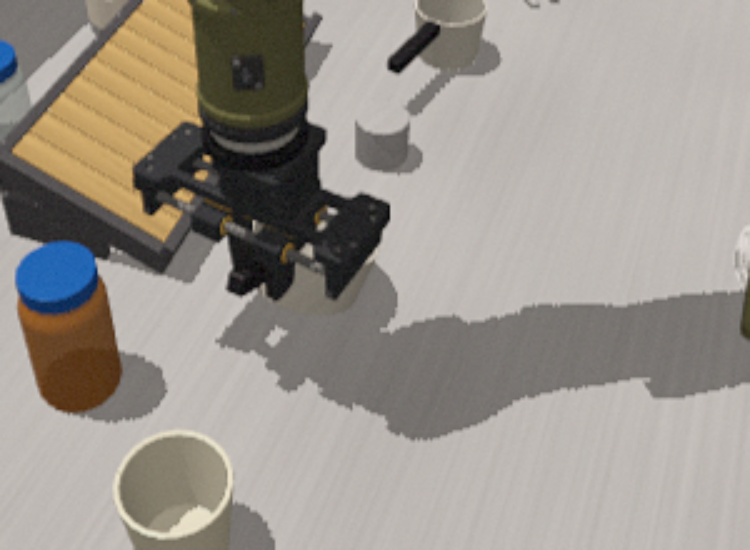

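View pics/g_scene.png

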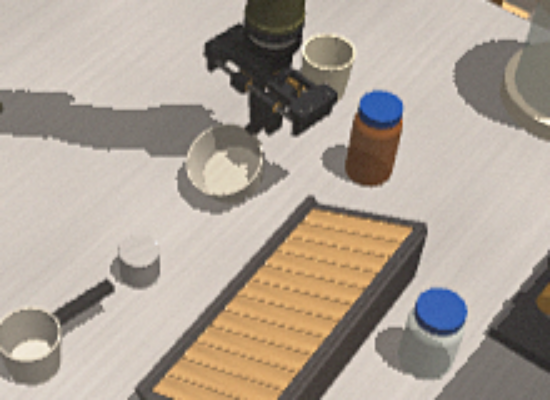

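```bash
python3 -m jog '[[0,0,-0.03,0,1],[0,0,-0.045,0,1],[0,0,-0.045,0,1],[0,0,-0.045,0,1],[0.0295,0.018,0,0,1],[0.0295,0.018,0,0,1],[0.0295,0.018,0,0,1],[0.0295,0.018,0,0,1],[0.0295,0.018,0,0,1],[0.0295,0.018,0,0,1],[0.0295,0.018,0,0,1],[0.0295,0.018,0,0,1],[0.0295,0.018,0,0,1],[0.0295,0.018,0,0,1],[0,0,0,0,1]]' 45; python3 - <<'E'
from st import *; show(); go(.729,.042,.23,-87)
E
```

```text
clock: 15.85
tool_pos: [0.7315, 0.0349, 0.2398]
eef_rot: [0.997, -0.078, 0.001, 0.002]
contact_force: [-0.5, -0.6, -4.5]
opening: 0.178
t 15.85 p [0.7315 0.0349 0.2398] jawdeg -8.95 tilt [ 0.0017 -0.0044] F [-0.53 -0.64 -4.49] q [ 0.06  0.87 -0.41  1.18  0.34  1.16 -0.5 ] op 0.178
tool shift [-0.0036 -0.0067  0.0098] norm 0.0124 yaw turns 0.2168
```

```bash
python3 -m jog '[[0,0,0,0.0217,1],[0,0,0,0.0217,1],[0,0,0,0.0217,1],[0,0,0,0.0217,1],[0,0,0,0.0217,1],[0,0,0,0.0217,1],[0,0,0,0.0217,1],[0,0,0,0.0217,1],[0,0,0,0.0217,1],[0,0,0,0.0217,1],[0,0,0,0,1],[0,0,0,0,1]]' 45; python3 - <<'E'
from st import *; show(); go(.729,.042,.17,-87)
import pickle; from fit import *
s,M=pose(); g=s["tool_pos"]+np.array([0,0,.0187])
views=[];ims={}
for k in("scene","side"):
    im=r.snapshot(k); o=r.cut_out("big_pan",k); print(k,[(round(float(x["score"]),2),np.round(x["rect"]).tolist(),int(x["pixels"].sum())) for x in o])
    ims[k]=(im,r.get_calibration(k),o)
pickle.dump((ims,g,M),open("h.pkl","wb"))
for k in ims: cv2.imwrite(f"pics/h_{k}.png",cv2.resize(ims[k][0][120:300,150:390] if k=="scene" else ims[k][0][100:320,100:400],None,fx=2.6,fy=2.6)[:,:,::-1])
E
```

```text
clock: 17.05
tool_pos: [0.7282, 0.0417, 0.2411]
eef_rot: [0.729, -0.685, -0.0, 0.0]
contact_force: [0.6, -0.5, -2.9]
opening: 0.177
t 17.05 p [0.7282 0.0417 0.2411] jawdeg -86.42 tilt [-0.0009 -0.    ] F [ 0.57 -0.55 -2.95] q [-0.09  0.84 -0.06  1.19  0.05  1.11 -1.67] op 0.177
tool shift [-0.0002 -0.0009  0.0711] norm 0.0711 yaw turns 0.0016
scene [(0.9, [294.0, 172.0, 353.0, 212.0], 672)]
side [(0.91, [189.0, 134.0, 243.0, 183.0], 1747)]
```

View pics/h_scene.png

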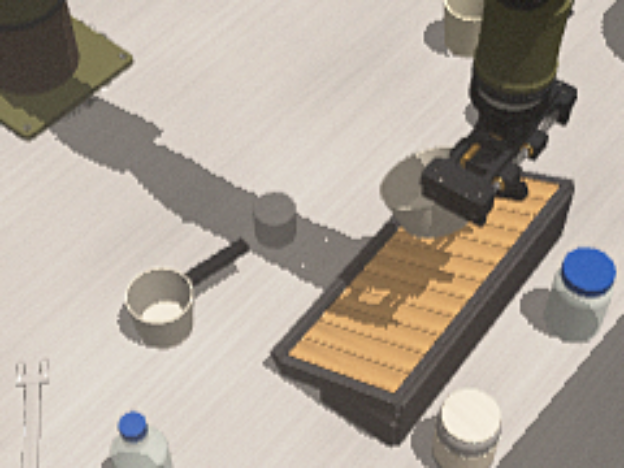

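View pics/h_side.png

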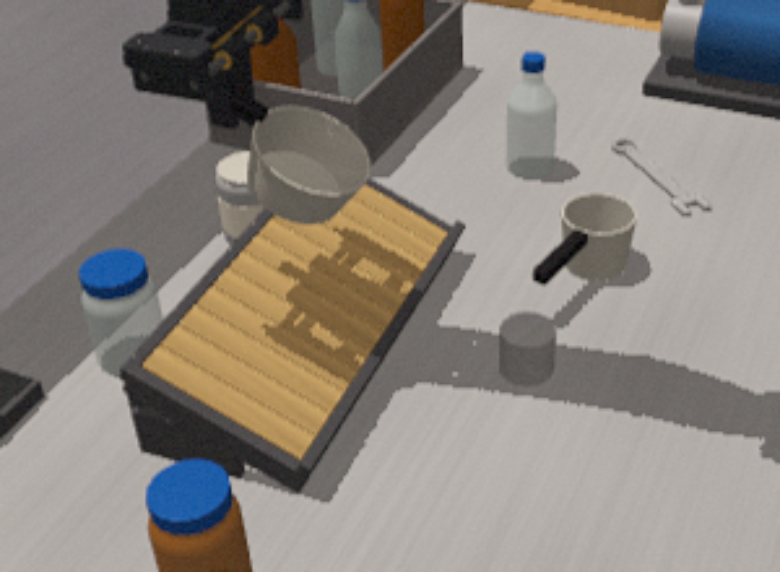

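```bash
cat > panfit.py <<'E'
from fit import *
def Rx(a): c,s=np.cos(a),np.sin(a); return np.array([[1,0,0],[0,c,-s],[0,s,c]])
def held(big,views,g,M,p0=(.4,.085,0.0,0.0)):
    h=-M[:2,1]; yaw=np.arctan2(h[1],h[0])-np.pi/2
    H=.049 if big else .058
    def ps(p):
        R=Rz(yaw)@Rx(p[0]); return R,g-R@np.array([p[2],p[1],H+p[3]])
    x,f=fit(pan(big),views,list(p0),ps,[.1,.01,.004,.004]); return x,f,ps(x)
E
python3 - <<'E'
import pickle; from panfit import *
ims,g,M=pickle.load(open("h.pkl","rb"))
c=ims["side"]
# vessel only in mask? mask views
for ks in(("side",),):
    v=[(ims[k][1],ims[k][2][0]["pixels"]) for k in ks]
    for t0 in (.25,.45): x,f,(R,t)=held(1,v,g,M,(t0,.085,0,0)); print(ks,np.degrees(x[0]),x[1:],f,t)
im=c[0].copy(); 
for q in pan(1): cv2.polylines(im,[cv2.convexHull(proj(c[1],(R@q.T).T+t).astype(np.float32)).astype(int)],True,(255,0,0),1)
im[c[2][0]["pixels"]]//=2
cv2.imwrite("pics/i.png",cv2.resize(im[100:250,150:300],None,fx=4,fy=4,interpolation=0)[:,:,::-1])
E
```

```text
('side',) 26.576496286017186 [ 0.08078386 -0.00841214  0.00509501] 0.13453659616875213 [0.68075049 0.03033848 0.17525892]
('side',) 26.691123237935948 [ 0.08229705 -0.00065965 -0.00190232] 0.14529914529914534 [0.6759496  0.03780611 0.18073497]
```

View pics/i.png

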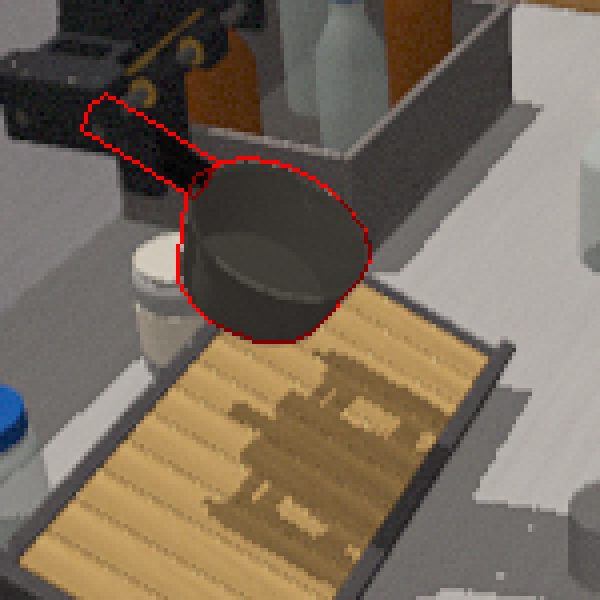

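```bash
python3 -m jog '[[0,0.004,0.02,0.0016,1],[0,0,0.035,0,1],[0,0,0.03,0,1],[0,0,0.016,0,1],[0,0,0.006,0,1],[0,0,0,0,1]]' 45; python3 st.py .7242 .0427 .127 -87; python3 -m jog '[[0,0,0.003,0,1],[0,0,0,0,1]]'; python3 -m jog '[[0,0,0.003,0,1],[0,0,0,0,1]]'
```

```text
clock: 17.85
tool_pos: [0.7247, 0.0408, 0.1346]
eef_rot: [0.724, -0.69, -0.0, 0.0]
contact_force: [-0.5, -0.1, -3.2]
opening: 0.171
t 17.85 p [0.7247 0.0408 0.1346] jawdeg -87.22 tilt [-0.0002  0.0001] F [-0.48 -0.13 -3.16] q [-0.09  0.94 -0.06  1.3   0.06  0.9  -1.69] op 0.171
tool shift [-0.0019  0.0004  0.0076] norm 0.0078 yaw turns -0.0006
clock: 18.05
tool_pos: [0.7254, 0.0409, 0.133]
eef_rot: [0.724, -0.69, 0.001, -0.001]
contact_force: [0.1, 0.5, -3.9]
opening: 0.174
clock: 18.25
tool_pos: [0.7249, 0.0409, 0.1293]
eef_rot: [0.724, -0.69, 0.0, -0.0]
contact_force: [0.2, -0.1, -1.7]
opening: 0.172
```

```bash
python3 -m jog '[[0,0,0.001,0,1],[0,0,0.001,0,1],[0,0,0,0,1]]' 5; python3 -m jog '[[0,0,0.001,0,1],[0,0,0,0,1],[0,0,0,0,1]]' 3;  python3 - <<'E'
from st import *; show(); import cv2
im=r.snapshot("side"); cv2.imwrite("pics/j.png",cv2.resize(im[100:300,130:330],None,fx=3,fy=3)[:,:,::-1])
E
```

```text
clock: 18.55
tool_pos: [0.7247, 0.0409, 0.1269]
eef_rot: [0.724, -0.69, 0.0, -0.0]
contact_force: [0.0, 0.3, 0.2]
opening: 0.18
clock: 18.85
tool_pos: [0.7245, 0.0409, 0.1256]
eef_rot: [0.724, -0.69, -0.0, 0.0]
contact_force: [-0.2, -0.3, -1.1]
opening: 0.181
t 18.85 p [0.7245 0.0409 0.1256] jawdeg -87.23 tilt [-0.0002 -0.0001] F [-0.16 -0.34 -1.07] q [-0.09  0.95 -0.06  1.31  0.06  0.88 -1.69] op 0.181
```

View pics/j.png

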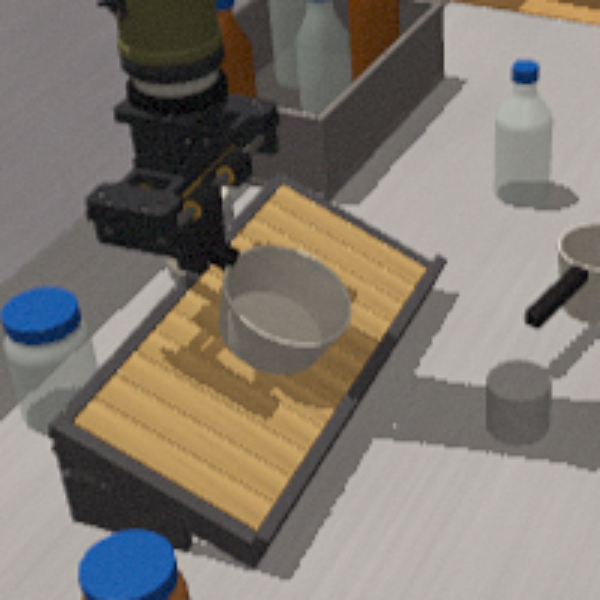

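```bash
python3 -m jog '[[0,0,0,0,0.7],[0,0,0,0,0.6],[0,0,0,0,0.5],[0,0,-0.01,0,0.4],[0,0,-0.03,0,0.4],[0,0,-0.05,0,0.4],[0,0,-0.05,0,0.3],[0,0,0,0,0.3]]';  python3 - <<'E'
from st import *; show(); import cv2,pickle
from fit import *
im=r.snapshot("side"); o=r.cut_out("big_pan","side"); im2=r.snapshot("scene"); o2=r.cut_out("big_pan","scene")
cs=[r.get_calibration(k) for k in("side","scene")]
pickle.dump((im,o,im2,o2,cs),open("k.pkl","wb"))
Dk=[.6675,.0387,.053]
R,t=deckpose(Dk)
def ps(p): return R@Rz(p[2]), t+R@np.array([p[0],p[1],p[3]])
for v in ([(cs[0],o[0]["pixels"]),(cs[1],o2[0]["pixels"])],[(cs[0],o[0]["pixels"])],[(cs[1],o2[0]["pixels"])]):
    print(fit(pan(1),v,[.005,0,-1.57,0],ps,[.01,.01,.15,.003]))
cv2.imwrite("pics/k.png",cv2.resize(im[100:300,130:330],None,fx=3,fy=3)[:,:,::-1])
cv2.imwrite("pics/k2.png",cv2.resize(im2[140:300,230:390],None,fx=3.7,fy=3.7)[:,:,::-1])
E
```

```text
clock: 19.7
tool_pos: [0.7294, 0.0412, 0.2758]
eef_rot: [0.724, -0.69, 0.006, -0.007]
contact_force: [0.4, -0.3, -0.2]
opening: 0.7
t 19.7 p [0.7294 0.0412 0.2758] jawdeg -87.26 tilt [0.0174 0.0017] F [ 0.43 -0.29 -0.23] q [-0.09  0.81 -0.06  1.17  0.05  1.15 -1.68] op 0.7
(array([ 1.37885796e-03, -2.73022876e-03, -1.57625746e+00, -1.85445306e-04]), np.float64(0.10244427873898976))
(array([ 2.06720037e-03, -1.01877899e-03, -1.56944699e+00,  1.07621003e-03]), np.float64(0.04237134024368072))
(array([ 1.14450720e-03, -3.88129917e-03, -1.58279579e+00,  1.54351637e-03]), np.float64(0.050755939524838034))
```

View pics/k.png

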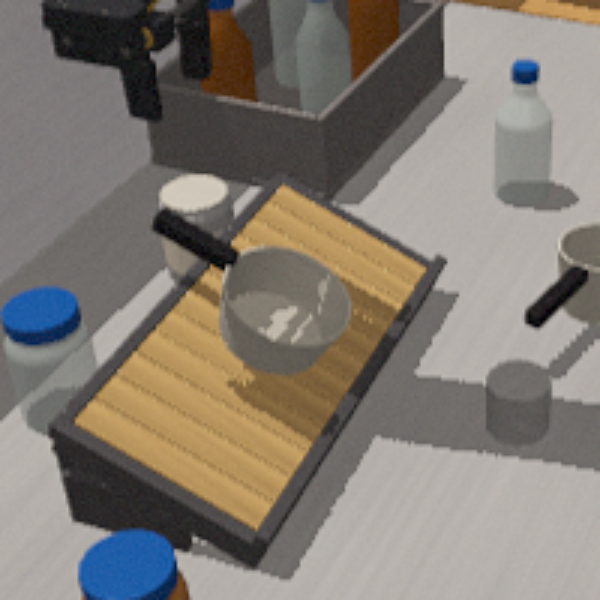

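View pics/k2.png

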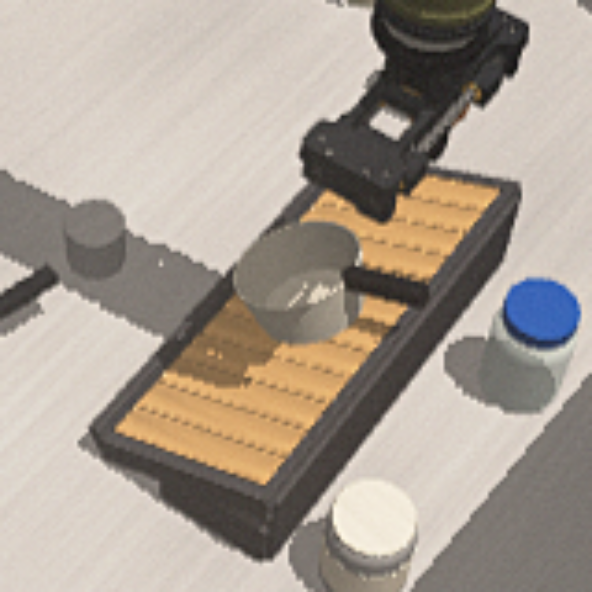

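```bash
python3 -m jog '[[0.02,0.0385,0,0,0],[0.02,0.0385,0,0,0],[0.02,0.0385,0,0,0],[0.02,0.0385,0,0,0],[0.02,0.0385,0,0,0],[0.02,0.0385,0,0,0],[0.02,0.0385,0,0,0],[0,0,0.01,-0.0214,0],[0,0,0.01,-0.0214,0],[0,0,0.01,-0.0214,0],[0,0,0.01,-0.0214,0],[0,0,0.01,-0.0214,0],[0,0,0.01,-0.0214,0],[0,0,0.01,-0.0214,0],[0,0,0.01,-0.0214,0],[0,0,0.01,-0.0214,0],[0,0,0.01,-0.0214,0],[0,0,0,0,0],[0,0,0,0,0]]' 45 >/dev/null; python3 - <<'E'
from st import *; show(); go(.4673,-.1123,.17,-10)
from fit import *
c=r.get_calibration("wrist"); im=r.snapshot("wrist"); o=r.cut_out("small_pan","wrist"); print([(x["score"],x["rect"]) for x in o])
P,t=flat([.4525,-.196,-.175])
for q in pan(0): cv2.polylines(im,[cv2.convexHull(proj(c,(P@q.T).T+t).astype(np.float32)).astype(int)],True,(255,0,0),1)
cv2.imwrite("pics/l.png",im[:,:,::-1])
E
```

```text
t 21.8 p [ 0.4614 -0.1118  0.1651] jawdeg -10.37 tilt [-0.0022  0.0007] F [ 0.12 -0.15  0.62] q [ 0.4   0.64 -0.41  2.07  0.5   0.52 -0.56] op 1.002
tool shift [ 0.0059 -0.0006 -0.005 ] norm 0.0077 yaw turns -0.001
[(0.89, [247.8, 155.0, 327.6, 311.3])]
```

View pics/l.png

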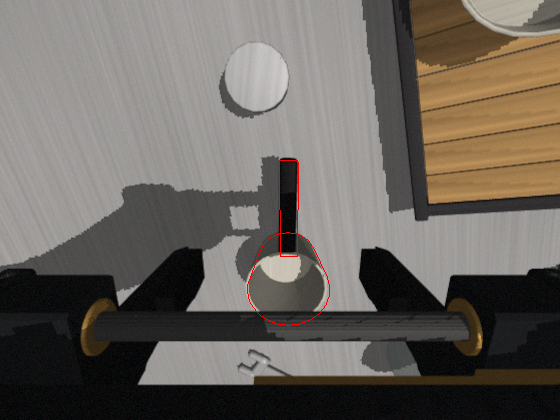

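```bash
python3 -m jog '[[0.006,0,0.02,0,0.3],[0,0,0.035,0,0.5],[0,0,0.035,0,0.5],[0,0,0.025,0,0.5],[0,0,0.011,0,0.5],[0,0,0,0,0.5],[0,0,0,0,1],[0,0,0,0,1],[0,0,0,0,1],[0,0,0,0,1],[0,0,0,0,1],[0,0,0,0,1],[0,0,0,0,1],[0,0,0,0,1],[0,0,0,0,1]]' 50; python3 st.py
```

```text
clock: 23.4
tool_pos: [0.4683, -0.1128, 0.0399]
eef_rot: [0.996, -0.089, 0.0, -0.0]
contact_force: [-0.2, 1.0, 5.4]
opening: 0.175
t 23.4 p [ 0.4683 -0.1128  0.0399] jawdeg -10.18 tilt [0.0007 0.0002] F [-0.15  0.98  5.43] q [ 0.23  0.88 -0.15  2.13  0.68  0.19 -0.71] op 0.175
```

```bash
python3 -m jog '[[0,0,-0.03,0,1],[0,0,-0.045,0,1],[0,0,-0.045,0,1],[0,0,-0.04,0,1],[0.0363,-0.019,0,0,1],[0.0363,-0.019,0,0,1],[0.0363,-0.019,0,0,1],[0,0,0,-0.022,1],[0,0,0,-0.022,1],[0,0,0,-0.022,1],[0,0,0,-0.022,1],[0,0,0,-0.022,1],[0,0,0,-0.022,1],[0,0,0,-0.022,1],[0,0,0,-0.022,1],[0,0,0,-0.022,1],[0,0,0,-0.022,1],[0,0,0,-0.022,1],[0,0,0,-0.022,1],[0,0,0,-0.022,1]]' 50; python3 -m jog '[[0,0,0,0,1],[0,0,0,0,1]]'>/dev/null; python3 - <<'E'
from st import *; show(); go(.5855,-.0759,.14,93)
import cv2
im=r.snapshot("side"); cv2.imwrite("pics/m.png",cv2.resize(im[80:300,130:400],None,fx=2.7,fy=2.7)[:,:,::-1])
E
```

```text
clock: 25.4
tool_pos: [0.5842, -0.0771, 0.1984]
eef_rot: [0.688, 0.726, -0.001, -0.001]
contact_force: [-0.1, -1.0, -2.5]
opening: 0.175
t 25.6 p [ 0.5846 -0.0767  0.1988] jawdeg 92.55 tilt [-0.002  -0.0003] F [-0.61  0.36 -1.78] q [ 0.56  0.85 -0.96  1.69  0.8   1.04  0.94] op 0.175
tool shift [0.0008 0.001  0.0588] norm 0.0588 yaw turns -0.0012
```

View pics/m.png

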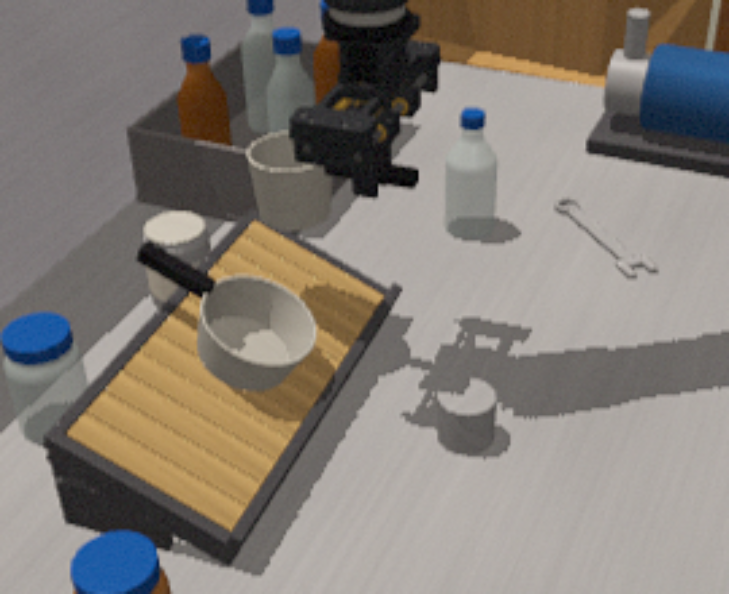

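```bash
python3 -m jog '[[0,0.001,0.025,-0.001,1],[0,0,0.03,0,1],[0,0,0.018,0,1],[0,0,0,0,1]]' 50; python3 -m jog '[[0,0,0,0,1],[0,-0.0017,0.007,0,1],[0,-0.0017,0.007,0,1],[0,-0.0017,0.007,0,1],[0,-0.0017,0.007,0,1],[0,-0.0017,0.007,0,1],[0,0,0,0,1]]' 5; python3 -m jog '[[0,-0.0017,0.007,0,1],[0,-0.0017,0.007,0,1],[0,-0.001,0.007,0,1],[0,-0.001,0.007,0,1],[0,0,0,0,1]]' 5;python3 - <<'E'
from st import *; show()
import cv2
im=r.snapshot("side"); cv2.imwrite("pics/n.png",cv2.resize(im[80:300,130:400],None,fx=2.7,fy=2.7)[:,:,::-1])
E
```

```text
clock: 26.05
tool_pos: [0.5844, -0.0768, 0.1242]
eef_rot: [0.688, 0.726, -0.002, -0.002]
contact_force: [0.2, 0.4, -1.6]
opening: 0.177
clock: 26.75
tool_pos: [0.5753, -0.077, 0.0905]
eef_rot: [0.687, 0.726, -0.002, -0.001]
contact_force: [-6.2, -0.1, -0.1]
opening: 0.179
clock: 27.25
tool_pos: [0.572, -0.0771, 0.0626]
eef_rot: [0.688, 0.726, -0.0, -0.0]
contact_force: [-2.8, 0.1, -0.3]
opening: 0.184
t 27.25 p [ 0.572  -0.0771  0.0626] jawdeg 93.13 tilt [-0.0012 -0.    ] F [-2.77  0.13 -0.32] q [ 0.5   1.01 -0.81  1.82  1.03  0.8   0.76] op 0.184
```

View pics/n.png

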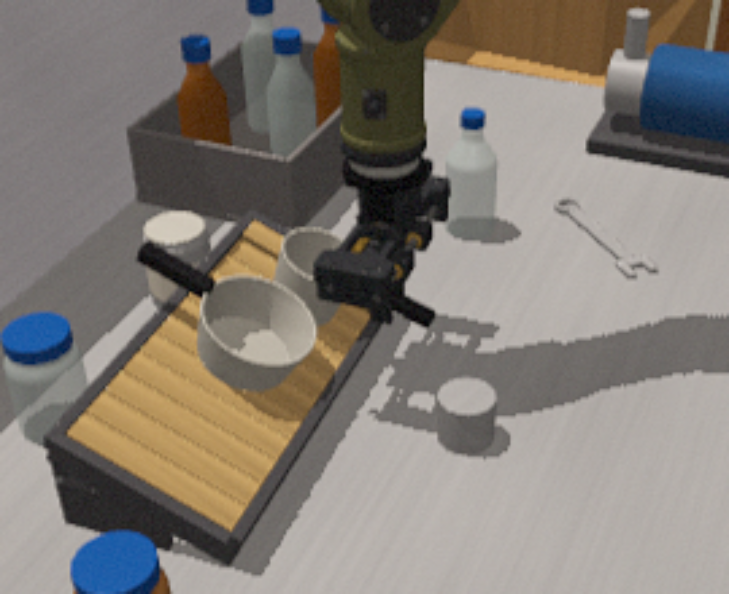

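```bash
python3 -m jog '[[0,0,0.003,0,1],[0,0,0.002,0,1],[0,0,0,0,1]]' 4; python3 -m jog '[[0,0,0,0,1],[0,0,0,0,1],[0,0,-0.03,0,1],[0,0,-0.05,0,1],[0,0,-0.05,0,1],[0,0,-0.02,0,1],[0,0,0,0,1],[0,0,0,0,1]]' 55 >/dev/null; python3 - <<'E'
from st import *; show()
import pickle; from panfit import *
s,M=pose(); g=s["tool_pos"]+np.array([0,0,.0187]); ims={}
for k in("scene","side"):
    im=r.snapshot(k); o=r.cut_out("small_pan",k); print(k,[(round(float(x["score"]),2),np.round(x["rect"]).tolist(),int(x["pixels"].sum())) for x in o])
    ims[k]=(im,r.get_calibration(k),o)
pickle.dump((ims,g,M),open("p.pkl","wb"))
c=ims["side"]
for t0 in(-.3,-.5):
    x,f,(R,t)=held(0,[(c[1],c[2][0]["pixels"])],g,M,(t0,.085,0,0)); print(np.degrees(x[0]),x[1:],f,t)
for k in ims:
    c=ims[k]; im=c[0].copy()
    for q in pan(0): cv2.polylines(im,[cv2.convexHull(proj(c[1],(R@q.T).T+t).astype(np.float32)).astype(int)],True,(255,0,0),1)
    a=(slice(60,210),slice(180,330)) if k=="side" else (slice(150,300),slice(200,350))
    cv2.imwrite(f"pics/p_{k}.png",cv2.resize(im[a],None,fx=4,fy=4,interpolation=0)[:,:,::-1])
E
```

```text
clock: 27.6
tool_pos: [0.5727, -0.0769, 0.0586]
eef_rot: [0.688, 0.726, 0.0, 0.0]
contact_force: [-2.8, 0.4, -0.3]
opening: 0.183
t 28.4 p [ 0.5723 -0.0775  0.208 ] jawdeg 93.1 tilt [-0.0002 -0.0009] F [ 0.56 -0.1  -2.89] q [ 0.57  0.83 -0.97  1.72  0.79  1.03  0.95] op 0.174
scene [(0.66, [268.0, 192.0, 306.0, 228.0], 963)]
side [(0.72, [227.0, 110.0, 294.0, 154.0], 907)]
-21.492144504183454 [0.07718764 0.00388128 0.00164785] 0.3786557604753453 [ 0.66600585 -0.0763289   0.19949035]
-21.422394018213332 [7.65729953e-02 1.68923450e-03 6.20324778e-05] 0.37902915608892995 [ 0.66470443 -0.07420412  0.20062809]
```

View pics/p_side.png

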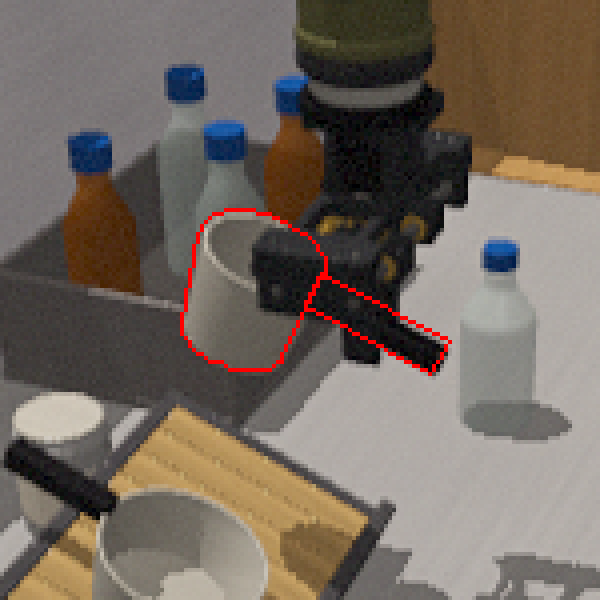

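View pics/p_scene.png

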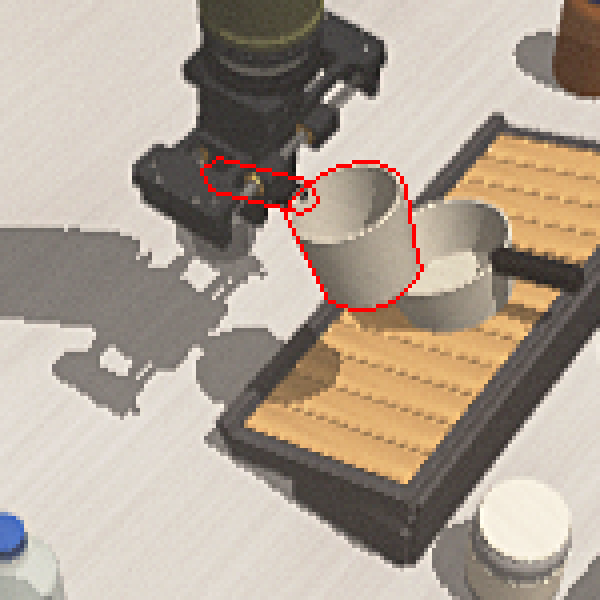

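```bash
python3 -m jog '[[0.028,-0.005,0,0,1],[0.028,-0.005,0,0,1],[0.028,-0.005,0,0,1],[0.028,-0.006,0,0,1],[0,0,0.03,0,1],[0,0,0.03,0,1],[0,0,0,0,1],[0,0,0,0,1]]' 55 >/dev/null; cat > chk.py <<'E'
from st import *; import sys
import pickle; from panfit import *
def main(tag):
    show(); s,M=pose(); g=s["tool_pos"]+np.array([0,0,.0187]); ims={};v=[]
    for k in("scene","side"):
        im=r.snapshot(k); o=r.cut_out("small_pan",k); print(k,[(round(float(x["score"]),2),np.round(x["rect"]).tolist(),int(x["pixels"].sum())) for x in o])
        ims[k]=(im,r.get_calibration(k),o)
        if o: v.append((ims[k][1],o[0]["pixels"]))
    pickle.dump((ims,g,M),open(tag+".pkl","wb"))
    x,f,(R,t)=held(0,v,g,M,(-.38,.077,0,0)); print(np.degrees(x[0]),x[1:],f,t)
    Rd,td=deckpose([.6675,.0387,.053]); print("deck",Rd.T@(t-td))
    out=[]
    for k in ims:
        c=ims[k]; im=c[0].copy()
        for q in pan(0): cv2.polylines(im,[cv2.convexHull(proj(c[1],(R@q.T).T+t).astype(np.float32)).astype(int)],True,(255,0,0),1)
        a=(slice(100,250),slice(150,300)) if k=="side" else (slice(140,290),slice(220,370))
        out.append(cv2.resize(im[a],(400,400),interpolation=0))
    cv2.imwrite(f"pics/{tag}.png",np.hstack(out)[:,:,::-1])
main(sys.argv[1])
E
python3 chk.py q1
```

```text
t 29.4 p [0.545  0.0339 0.1483] jawdeg 93.14 tilt [-0.0018  0.0003] F [ 0.11  0.67 -2.39] q [ 0.35  0.86 -0.89  1.87  0.88  0.87  0.63] op 0.172
scene [(0.68, [285.0, 174.0, 320.0, 209.0], 789)]
side [(0.68, [145.0, 160.0, 281.0, 294.0], 6263), (0.57, [217.0, 153.0, 288.0, 197.0], 969)]
-25.571425437002894 [ 0.06851343 -0.00147586  0.00700716] 1.165487385991135 [0.63464562 0.04032033 0.13790046]
deck [-0.00024212  0.00335852  0.07990728]
```

View pics/q1.png

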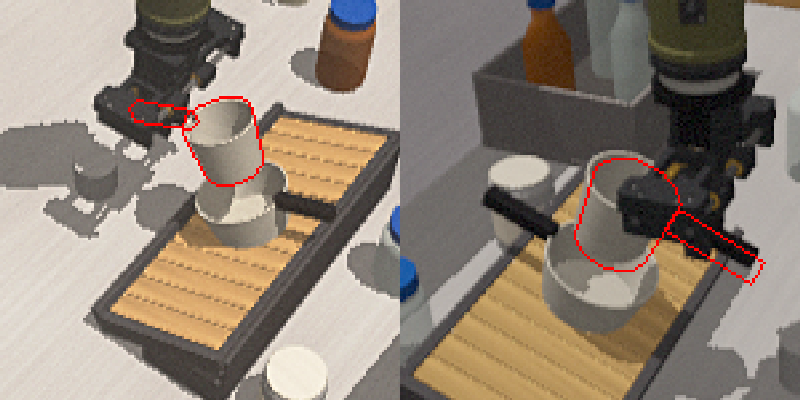

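```bash
python3 - <<'E'
import pickle; from panfit import *
ims,g,M=pickle.load(open("q1.pkl","rb"))
a=(ims["scene"][1],ims["scene"][2][0]["pixels"]); b=(ims["side"][1],ims["side"][2][1]["pixels"])
Rd,td=deckpose([.6675,.0387,.053])
ims0,g0,M0=pickle.load(open("p.pkl","rb")); c=ims0["scene"],ims0["side"]
for gg,MM,v in ((g,M,[a,b]),(g,M,[b]),(g0,M0,[(x[1],x[2][0]["pixels"]) for x in c])):
    x,f,(R,t)=held(0,v,gg,MM,(-.38,.08,0,0)); print(np.degrees(x[0]),x[1:].round(4),round(f,3),t.round(4),(t-gg).round(4),"deck",(Rd.T@(t-td)).round(4))
E
```

```text
-23.312596600955935 [ 0.0769  0.0035 -0.0011] 0.612 [0.6382 0.0356 0.1451] [ 0.0932  0.0017 -0.0218] deck [ 0.0057 -0.0016  0.0851]
-22.201979421599106 [ 0.0793  0.0038 -0.0003] 0.402 [0.6403 0.0353 0.1435] [ 0.0953  0.0014 -0.0234] deck [ 0.007  -0.0019  0.0829]
-22.03008148074921 [ 0.076   0.0019 -0.0001] 0.559 [ 0.6644 -0.0744  0.2015] [ 0.0922  0.0031 -0.0252] deck [ 0.0472 -0.1128  0.1284]
```

```bash
python3 -m jog '[[0,0.005,0.015,0,1],[0,0.007,0.018,0,1],[0,0.007,0.018,0,1],[0,0,0,0,1],[0,0,0,0,1]]' 55; python3 - <<'E'
from st import *; show(); import cv2,numpy as np
a=r.snapshot("scene")[140:290,220:370];b=r.snapshot("side")[100:250,150:300]
cv2.imwrite("pics/r1.png",np.hstack([cv2.resize(i,(400,400),interpolation=2) for i in(a,b)])[:,:,::-1])
E
```

```text
clock: 30.1
tool_pos: [0.5642, 0.0349, 0.0975]
eef_rot: [0.688, 0.726, -0.0, -0.0]
contact_force: [-0.0, -0.3, -0.6]
opening: 0.169
t 30.1 p [0.5642 0.0349 0.0975] jawdeg 93.12 tilt [-0.0007  0.0001] F [-0.04 -0.31 -0.64] q [ 0.32  0.95 -0.83  1.84  0.96  0.82  0.6 ] op 0.169
```

View pics/r1.png

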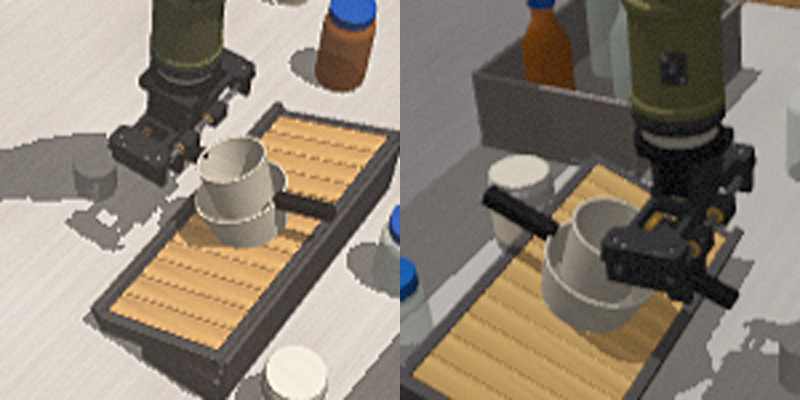

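```bash
for i in 1 2 3; do python3 -m jog '[[0,0.0013,0.003,0,1],[0,0.0013,0.003,0,1],[0,0,0,0,1]]' 55| grep -E "pos|force"; done
```

```text
tool_pos: [0.567, 0.0348, 0.0916]
contact_force: [-0.2, 0.4, -2.8]
tool_pos: [0.5695, 0.0349, 0.0852]
contact_force: [0.0, -0.4, -1.6]
tool_pos: [0.5721, 0.0351, 0.0792]
contact_force: [-0.8, -0.6, -2.1]
```

```bash
for i in 1 2; do python3 -m jog '[[0,0.0010,0.0025,0,1],[0,0,0,0,1]]' 55| grep -E "pos|force"; done; python3 - <<'E'
from st import *; import cv2,numpy as np
a=r.snapshot("scene")[140:290,220:370];b=r.snapshot("side")[100:250,150:300]
cv2.imwrite("pics/r2.png",np.hstack([cv2.resize(i,(400,400),interpolation=2) for i in(a,b)])[:,:,::-1])
E
```

```text
tool_pos: [0.5731, 0.0352, 0.0769]
contact_force: [-0.2, 0.8, -2.1]
tool_pos: [0.5742, 0.0354, 0.0745]
contact_force: [-0.2, 0.0, -1.3]
```

View pics/r2.png

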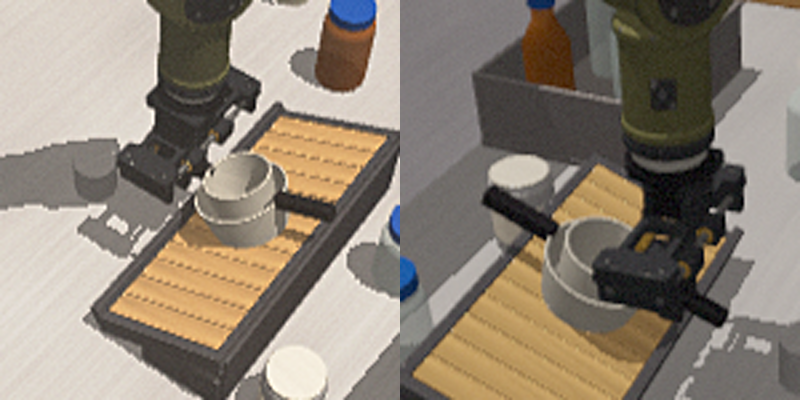

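```bash
for i in 1 2; do python3 -m jog '[[0,0.0005,0.0015,0,1],[0,0,0,0,1]]' 55| grep -E "pos|force"; done;  python3 -m jog '[[0,0,0.001,0,1],[0,0,0,0,1]]' 5;  python3 -m jog '[[0,0,0.001,0,1],[0,0,0,0,1],[0,0,0,0,1]]' 3
```

```text
tool_pos: [0.5743, 0.0354, 0.0732]
contact_force: [-0.9, 1.1, 0.2]
tool_pos: [0.5743, 0.0356, 0.0718]
contact_force: [-3.8, 0.3, 1.1]
clock: 32.2
tool_pos: [0.5742, 0.0355, 0.0706]
eef_rot: [0.687, 0.726, -0.001, -0.0]
contact_force: [-4.5, 0.1, 3.0]
opening: 0.177
clock: 32.5
tool_pos: [0.575, 0.0354, 0.0697]
eef_rot: [0.688, 0.726, -0.0, -0.0]
contact_force: [-3.7, 0.1, 2.4]
opening: 0.179
```

```bash
python3 -m jog '[[0,-0.001,0,0,1],[0,-0.001,0,0,1],[0,0,0,0,1]]' 3; python3 -m jog '[[0,0,0,0,0.75],[0,0,0,0,0.65],[0,0,0,0,0.55],[0,0,0,0,0.5],[0,0,0,0,0.5]]'; python3 - <<'E'
from st import *; import cv2,numpy as np
a=r.snapshot("scene")[140:290,220:370];b=r.snapshot("side")[100:250,150:300]
cv2.imwrite("pics/r3.png",np.hstack([cv2.resize(i,(400,400),interpolation=2) for i in(a,b)])[:,:,::-1])
E
```

```text
clock: 32.8
tool_pos: [0.5743, 0.0353, 0.0699]
eef_rot: [0.688, 0.726, 0.001, 0.001]
contact_force: [0.4, 0.4, 0.1]
opening: 0.184
clock: 33.3
tool_pos: [0.5732, 0.0353, 0.0697]
eef_rot: [0.688, 0.726, 0.0, 0.0]
contact_force: [-0.0, -0.1, -0.5]
opening: 0.502
```

View pics/r3.png

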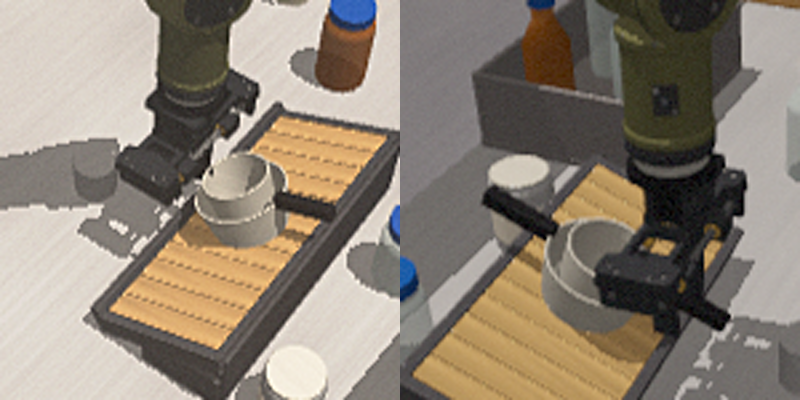

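```bash
python3 -m jog '[[0,0,-0.02,0,0.5],[0,-0.005,-0.04,0,0.5],[0,-0.01,-0.045,0,0.5],[0,-0.02,-0.045,0,0.5],[0,-0.045,0,0,0.5],[0,-0.03,0,0,0.5],[0,0,0,0,0.5],[0,0,0,0,0.5]]'; python3 - <<'E'
from st import *; show(); import pickle; from fit import *
V={}
for k in("scene","side"):
    im=r.snapshot(k); V[k]=(im,r.get_calibration(k),r.cut_out("big_pan",k),r.cut_out("small_pan",k))
    print(k,[[(round(float(x["score"]),2),np.round(x["rect"]).tolist(),int(x["pixels"].sum())) for x in o] for o in V[k][2:]])
pickle.dump(V,open("v.pkl","wb"))
a=V["scene"][0][140:290,220:370];b=V["side"][0][100:250,150:300]
cv2.imwrite("pics/s.png",np.hstack([cv2.resize(i,(400,400),interpolation=2) for i in(a,b)])[:,:,::-1])
E
```

```text
clock: 34.2
tool_pos: [0.4635, 0.029, 0.22]
eef_rot: [0.687, 0.726, 0.0, 0.001]
contact_force: [0.4, -0.4, 1.1]
opening: 0.499
t 34.2 p [0.4635 0.029  0.22  ] jawdeg 93.14 tilt [ 0.001  -0.0006] F [ 0.42 -0.45  1.07] q [ 0.44  0.68 -0.99  2.03  0.77  0.86  0.63] op 0.499
scene [[(0.91, [291.0, 200.0, 346.0, 235.0], 631)], [(0.92, [277.0, 199.0, 323.0, 226.0], 671)]]
side [[(0.55, [180.0, 170.0, 242.0, 222.0], 779), (0.42, [195.0, 193.0, 253.0, 226.0], 198)], [(0.6, [211.0, 180.0, 275.0, 226.0], 1217)]]
```

View pics/s.png

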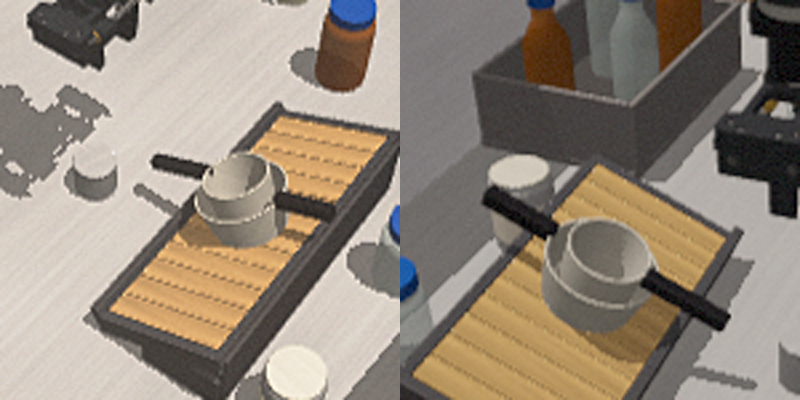

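```bash
python3 - <<'E'
import pickle; from panfit import *
V=pickle.load(open("v.pkl","rb")); Rd,td=deckpose([.6675,.0387,.053])
def ps(p): return Rd@Ry(p[4])@Rx(p[5])@Rz(p[2]), td+Rd@np.array([p[0],p[1],p[3]])
# union masks; small visible portion: rim area -> use union fit of each
for k in(("scene","side"),("scene",),("side",)):
    un=[(V[c][1],V[c][2][0]["pixels"]|V[c][3][0]["pixels"]|(V[c][2][1]["pixels"] if c=="side" else False)) for c in k]
    def fitu(p0):
        def cost(p):
            L=0
            for c,m in un:
                kk=np.zeros((420*3,560*3),np.uint8); c3=dict(c); M=np.array(c["mtx"]).copy(); M[:2]*=3; M[:2,2]+=1; c3["mtx"]=M
                for big,q in((1,p[:6]),(0,p[6:])):
                    R,t=ps(q)
                    for a in pan(big): fill(kk,proj(c3,(R@a.T).T+t))
                mm=cv2.resize(m.astype(np.uint8),None,fx=3,fy=3,interpolation=0); L+=1-(kk&mm).sum()/(kk|mm).sum()
            return L
        st=[.005,.005,.08,.003,.04,.04]*2; S=np.array([p0]+[np.array(p0)+np.eye(12)[i]*st[i] for i in range(12)])
        o=minimize(cost,p0,method="Nelder-Mead",options=dict(initial_simplex=S,maxiter=900,xatol=1e-5,fatol=1e-5)); return o.x,o.fun
    x,f=fitu([.0015,-.002,-1.57,0,0,0, .002,-.002,1.57,.004,0,0]); print(k,f)
    for q in(x[:6],x[6:]): print((q[[0,1,3]]*1000).round(1),np.degrees(q[[2,4,5]]).round(1))
ov=[]
for c in("scene","side"):
    im=V[c][0].copy(); im=cv2.resize(im,None,fx=3,fy=3,interpolation=2); cc=dict(V[c][1]); M=np.array(cc["mtx"]).copy(); M[:2]*=3; M[:2,2]+=1; cc["mtx"]=M
    for big,q,col in((1,[.0015,-.002,-1.575,0,0,0],(255,0,0)),(0,[.003,-.002,1.57,.004,0,0],(0,0,255))):
        R,t=ps(q)
        for a in pan(big): cv2.polylines(im,[cv2.convexHull(proj(cc,(R@a.T).T+t).astype(np.float32)).astype(int)],True,col,1)
    y,x=(180,265) if c=="scene" else (150,165); ov.append(cv2.resize(im[y*3:(y+90)*3,x*3:(x+120)*3],(400,300)))
cv2.imwrite("pics/t.png",np.hstack(ov)[:,:,::-1])
E
```

```text
('scene', 'side') 0.22127498451423855
[ 1.7 -3.6 -1.7] [-89.3  -0.8   2. ]
[0.9 0.3 3.6] [90.5 -0.2  0.7]
('scene',) 0.06337683523654158
[ 1.1 -2.8 -1.7] [-89.9  -1.1   2.8]
[ 0.3 -0.2  4.8] [89.3 -0.9  2.1]
('side',) 0.14464894997356914
[ 2.4 -2.   0. ] [-91.    1.3   0.9]
[ 1.4 -0.5  2.5] [91.1  0.   0.1]
```

View pics/t.png

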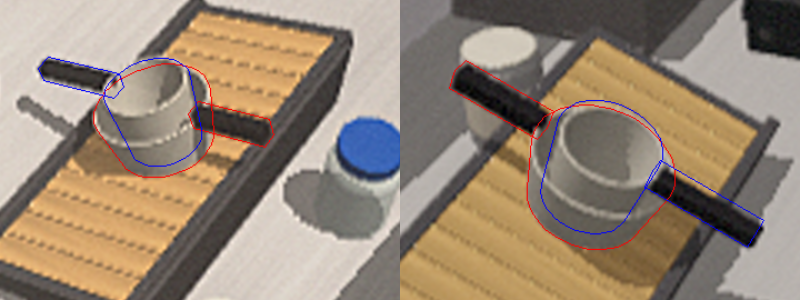

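```bash
python3 - <<'E'
from plant import r
print(r.finish_job()); print(r.get_state()["clock"])
E
```

```text
the job is handed in; nothing more can be done
None
the job is handed in; nothing more can be done
```

The wide pan is standing on the boards over the bearer with the narrow pan nested inside it. I released both and handed the job in at about 34.3 s of the allowed 72 s.

- **Finding the bearer:** Before moving either pan, I pressed five boards with the closed fingers. The boards at deck y = -105, -45 and +45 mm gave softly. The boards at -15 and +15 mm held firm, at 18 N and 42 N. I took the bearer's middle as y = 0. The press at +15 mm landed about 6 mm off the board's centre, but its neighbour at +45 mm was soft.
- **Wide pan:** I set it down with its handle pointing up the slope. Camera fits after release put its centre about 1.5 mm up the slope from the deck's middle and 2 to 3 mm right of the bearer's middle. It sat within about 2 mm of the board surface, so it had not sunk noticeably.
- **Narrow pan:** I pressed it lightly against the free right-hand boards so it took up the slope's angle in the grip, then lowered it into the wide pan. The final fits put its underside 2.5 to 5 mm above the boards (4 mm is fully nested), with the handles about 180° apart.

**Where the checks disagreed:** the final scene-camera fit showed the wide pan leaning 2.8° and the narrow pan 2.1°. The side camera showed at most 1.3° and about 0°. I put this down to the wide pan being partly hidden, and the images and overlays looked flat.

I saw nothing else on the bench moved in the pictures, but I did not re-measure those objects' positions. The gripper was clear of everything when I handed in.

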